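# Load the specimen transfer chest and shut its sliding hatch

### The arm

A 6-joint arm with a two-finger parallel gripper is mounted at the origin on the work surface. World frame = base frame: x ahead of the robot, y to its left, z up, the work surface at z = 0. Lengths are in mm, angles in rad, forces in N, time in s.
With the tool pointing down it reaches from about 325 to 775 mm from the base axis. Payload 9.3 kg.
Tool frame: the origin (TCP) lies at the very end of the fingers, on their centre line; the grasp point (between the pads) lies 19 mm behind it; x points along the fingers, y is the direction in which the jaws open and shut, and the axes are right-handed (so a half turn about x gives the same grasp; the last joint's range is limited). The gripper opens to 85 mm and grips with 20 to 120 N. Pads are 22 mm wide; open, the fingers measure 114 mm over their backs; the gripper's body (76 mm by 85 mm) begins 54 mm behind the grasp point. The pads swing forward as they close: fully open they stand 13 mm farther back than shut.
Start: joints at [1.035, 0.259, 0.021, 1.334, 0, 1.418], TCP at [205.436, 510.189, 207.879] pointing down, gripper open.
Joint ranges: [-3.04, 3.04], [-0.91, 1.82], [-1.04, 1.36], [-1.92, 1.95], [-1.52, 1.45], [-3.14, 3.14]. Speed limits (rad/s): [2.22, 2.22, 2.79, 3.14, 3.14, 3.14].

### API

Orientations are given as [roll, pitch, yaw] about the fixed x, y, z axes, in that order (R = Rz(yaw) Ry(pitch) Rx(roll)).
In Python, from station import r gives the robot as it stands. The module is installed in compiled form; this text tells all that it offers.
- The arm moves only by the tool apply_moves, never from a script. Its argument "targets" is a list of rows, each a list of 5 numbers: the shift along the tool's x, y, z in m, then the turn about the tool's x in degrees, then the finger opening in m, from 0 to 0.0854. A call has 1 to 10 rows; each row shifts and turns the commanded pose from where the row before left it, along the tool's axes as they then stand; what a row does not reach is not made up. A row lasts 1/8 s, in which the tool goes at most 62.5 mm and 10.7 degrees, less where a joint would pass 70% of its speed; a pose out of reach is approached as far as the arm can. A call is refused whole if a number of a shift passes 0.0625 or a number of a turn 10.7, either way. A call with a gripper value outside its range is refused whole. The fingers move at their own pace and stop on an object; "grip_force" is the grip in N (left out, the last holds). Time passes only in rows, so rows that do not move let the fingers close. It gives the time, the measured TCP pose, the force and the opening at its end, in the units of the state.
- r.read_state(): the state, without advancing time (a new reading comes with each control period).
- r.snapshot(name): name is "scene" or "top" or "wrist"; returns (picture, depth): 420x560x3 uint8, red, green, blue; 420x560 float32, mm along the optical axis (not along the pixel's ray), 0 where there is no reading.
- r.camera_params(name): a dict with "camera_matrix" (3x3 intrinsics, pixels), "origin" and "orientation" of the camera in the world. Camera axes: x right, y up, looking along -z (the intrinsics and any distortion apply to the point x, -y, -z); pixel columns grow to the right and rows downward; lengths in mm; the calibration is good to about 2 mm. The wrist camera is an equidistant fisheye: a pixel r from the principal point sees the ray r / f radians off the axis. A picture is of the moment at which its call begins: read the wrist's pose just before it. camera_params takes no time and is no camera call; for the wrist camera it gives the pose at the moment of the call.
- r.sign_off(): hands the job in, once; it reports no verdict.
The state is a dict: "time_s": time; "q": joint angles; "dq": joint speeds; "effort": joint torques, N m; "tcp_pos": TCP position; "tcp_rot": TCP orientation; "contact_force": force on the tool from outside, world axes, zero at the start; "ft_torque": the same for the moment, N m; "opening": finger opening in mm.
Only numpy, scipy, OpenCV 4.12 (cv2) and the standard library are available. Lean on these libraries where they do the work, as an engineer would, in place of code of your own. Each camera call takes 0.05 s, during which the arm holds its last target.

### The job

Stand the specimen carrier upright in the open bay of the white transfer chest, setting it down rather than dropping it; then push the chest's sliding hatch along its track by its upright grip, over the spring catch, until it is fully home against the frame. Close it with feeling so that the chest is not shoved along the table, and leave the other loose things where they stand.

Things in the scene. Friction and masses are not known exactly. Their poses are not given: they have to be found in the camera images.
- chest: White box, 220 (its x) x 370 (its y) x 117 high, 9 kg, standing unfastened: a sideways push above about 50 N shifts it. Origin: centre of its underside; x points away from the robot at yaw 0, y along the hatch track. The +y half is the open bay, the -y half a closed pocket (flat top at z 97) over which the open hatch lies. Two rails along y at x -101 and 101 are 117 high.
- guard (a point): Middle of the robot-side edge of a fixed clear guard sheet over the chest's -y half, at its underside: chest x -53, y -82.5, z 299. The sheet spans chest x -53..115, y -185..20, held by 16 mm posts at x 100, y -170 and 0. The hatch grip always lies under it, so a tool must come in from the robot's side (-x), leaning back to the robot 30 to 45 degrees from vertical.
- hatch (a joint): Hatch opening in m: 0 = home against the frame at the chest's +y wall, 0.15 = fully open; closes along chest +y. Flat grey panel 180 x 204 x 8, top at chest z 108, 0.8 kg; track friction 2.5 N. A spring catch resists with about 10 N more over the last 12 mm. Its middle is 3 mm before home: let go earlier, the hatch springs back; beyond it, it stays. The end stop is rigid.
- hatch_grip (a point): Centre of the hatch's grip: an upright aluminium fin near its trailing edge, 60 long (chest x) x 14 thick (chest y) x 45 high, chest z 108 to 153; this point is 130.5 mm above the table, at chest x 0, y = -5 mm - hatch. Push it on its -y face or pinch it across its 14 mm. The panel goes on 26 mm behind (-y of) the point.
- bay (a point): Centre of the bay's floor: chest x 0, y 87.5, z 8 mm. Inside, the bay spans chest x -90..90, y 0..175. The hatch starts open by 0.115 to 0.15; its leading edge is at chest y = 173 mm - opening, and the free opening reaches from there to y 175. Nothing stands over the bay. The hatch passes over it with its underside at z 100.
- carrier: White tube rack with grey-capped tubes, 110 (its x) x 70 (its y) x 86 high, 0.25 to 0.5 kg. Origin: centre of its underside, z up. A carrying bar runs along its x over the middle: 100 long, 12 thick (y), from z 68 to z 86, on two 10 mm uprights at x -45 and 45; tube caps below it reach z 50. Pinch the bar across its thickness.
- canister: Bystander: lidded white round jar, 74 diameter, 85 high; origin centre of underside. It may have changed places with the carrier.
- sanitiser: Bystander: clear bottle, 64 diameter, 170 high; origin centre of underside.
- glove_box: Bystander: paper carton 120 x 220 x 75; origin centre of underside.
- tape: Bystander: roll of grey tape lying flat, 100 diameter, 30 high; origin centre of underside.
- cup: Bystander: white cup, 76 diameter, 95 high; origin centre of underside.
- kidney_tray: Bystander: steel tray 130 x 190 x 30; origin centre of underside.

How it is judged:
By the outcome, as a careful person would: the job done as asked, in the order asked, and still so for the second after the job is handed in, with the robot touching nothing.
It also fails if it takes over 58 s, if anything falls off the work surface, if the arm or the gripper's body presses on something with over 40 N, if the wrist force passes 120 N, or if a joint passes its speed limit or range.

## Working session

There is one attempt and no reset: what is moved stays moved. The work goes in short steps, Python scripts to look and compute and a tool call to move; the robot and the scene stay as the last step left them, time stands still between calls to the robot, and variables do not carry over. Pictures are saved under pics/ and viewed, and the job is handed in when it is done.

Besides the shell and the picture viewer there is one more tool, called as name([rows], argument=value, ...), one row to a line, values as JSON. apply_moves: Moves the arm, as the interface text tells. Its arguments: {"type":"object","properties":{"targets":{"type":"array"},"grip_force":{"type":"number"}},"required":["targets"]}

```bash
mkdir -p pics
cat > h.py <<'E'
import numpy as np, cv2
from station import r
from scipy.spatial.transform import Rotation as R
def snap(n,fn):
    p=r.camera_params(n); im,d=r.snapshot(n)
    cv2.imwrite(f'pics/{fn}.png',im[:,:,::-1]); np.savez(f'{fn}.npz',im=im,d=d,K=p['camera_matrix'],o=p['origin'],R=np.array(p['orientation']))
    return im,d,p
E
python3 - <<'E'
from h import *
s=r.read_state(); print(s)
for n in('scene','top'):
    im,d,p=snap(n,n+'0'); print(n,p)
E
```

```text
{'time_s': 0.0, 'q': array([ 1.03536922e+00,  2.59185202e-01,  2.07611572e-02,  1.33370608e+00,
       -1.56184328e-05,  1.41821276e+00]), 'dq': array([ 0.0007872 , -0.00245633,  0.00029614,  0.00179766,  0.00056058,
        0.00036109]), 'effort': array([-1.80780571e-03, -5.55643773e+01,  3.44525349e+01,  1.37135645e-02,
       -3.13480477e-04,  2.95446760e-06]), 'tcp_pos': array([205.29565825, 509.90872454, 207.26975302]), 'tcp_rot': array([-1.7116707 ,  1.56946244, -2.09451423]), 'contact_force': array([ 0.46488473, -0.93040056, -0.36379424]), 'ft_torque': array([-0.02047856,  0.07209781,  0.00954154]), 'opening': 85.24848579050906}
scene {'camera_matrix': array([[488.79455742,   0.        , 284.9928243 ],
       [  0.        , 488.79455742, 205.61166663],
       [  0.        ,   0.        ,   1.        ]]), 'origin': array([ 984.20680811, -852.13574501,  943.9938501 ]), 'orientation': array([ 0.86280981, -0.00725977,  0.52339198])}
top {'camera_matrix': array([[422.55106968,   0.        , 278.76015714],
       [  0.        , 422.55106968, 209.59804882],
       [  0.        ,   0.        ,   1.        ]]), 'origin': array([ 323.31590876,  -52.25485135, 1294.35156704]), 'orientation': array([ 0.19283579, -0.02074072, -1.58203792])}
```

View pics/scene0.png

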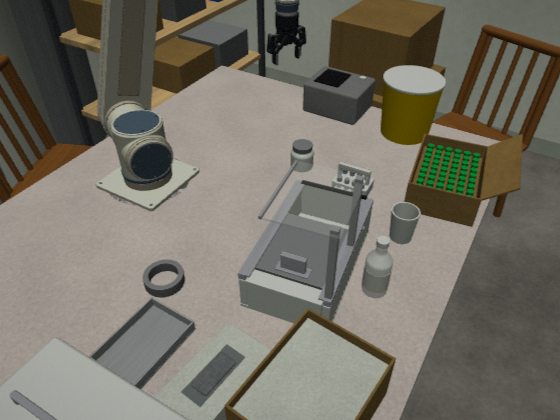

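View pics/top0.png

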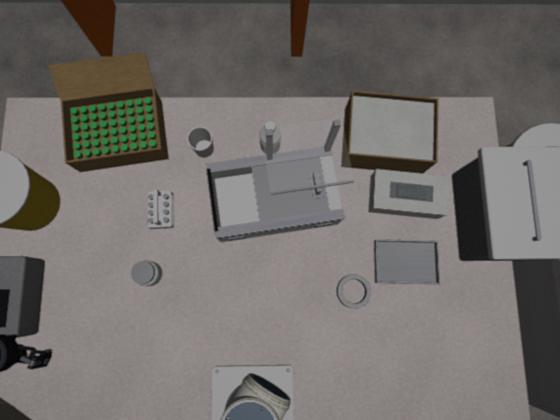

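The top view (up = +x, left = +y) shows the chest at about (275,193), the carrier at (160,209), the canister at (146,273) and the open bay to the left of the panel. Next I'll get 3D from the pixels.

```bash
cat >> h.py <<'E'
def cloud(f):
    z=np.load(f+'.npz'); K,d,o=z['K'],z['d'].astype(float),z['o']; M=R.from_euler('xyz',z['R']).as_matrix()
    v,u=np.mgrid[:d.shape[0],:d.shape[1]]
    P=np.stack([(u-K[0,2])/K[0,0]*d,-(v-K[1,2])/K[1,1]*d,-d],-1)@M.T+o
    P[d==0]=np.nan
    return P,z['im']
E
python3 - <<'E'
from h import *
np.set_printoptions(precision=1,suppress=True)
P,im=cloud('top0'); Q,_=cloud('scene0')
for uv in [(160,320),(300,320),(240,260),(450,350)]: print(uv,P[uv[1],uv[0]])
print('scene table',Q[230,200],Q[340,60])
S=np.concatenate([P.reshape(-1,3)])
Z=P[...,2]
# rails
def mask(P,b,zl):
    return (P[...,0]>b[0])&(P[...,0]<b[1])&(P[...,1]>b[2])&(P[...,1]<b[3])&(P[...,2]>zl[0])&(P[...,2]<zl[1])
zz=np.nan_to_num(Z,nan=-99)
vis=np.clip(zz/200*255,0,255).astype(np.uint8)
v=np.hstack([cv2.resize(im[130:250,120:370,::-1],None,fx=3,fy=3,interpolation=cv2.INTER_CUBIC)])
cv2.imwrite('pics/topc.png',v)
cv2.imwrite('pics/topz.png',cv2.resize(cv2.applyColorMap(vis,2)[130:250,120:370],None,fx=3,fy=3,interpolation=0))
for u,vv in [(158,192),(158,209),(158,222),(152,200),(146,273),(240,200),(290,200),(318,183),(270,158),(270,228)]: print(u,vv,P[vv,u])
v=im
_,img=None,Q
i2=np.load('scene0.npz')['im']
cv2.imwrite('pics/scenec.png',cv2.resize(i2[120:330,220:430,::-1],None,fx=2.8,fy=2.8,interpolation=cv2.INTER_CUBIC))
E
```

```text
(160, 320) [246.  273.2  -2.2]
(300, 320) [ 240.9 -141.4   -0.9]
(240, 260) [420.3  37.9  -0.6]
(450, 350) [ 149.  -584.5   -2.9]
scene table [ 286.2 -105.2   -0.1] [ 416.2 -622.7  227.4]
158 192 [618.7 277.5  66.3]
158 209 [574.4 284.9  30. ]
158 222 [528.  273.   68.5]
152 200 [601.7 303.3  33.3]
146 273 [380.  295.5  86.3]
240 200 [605.1  38.3  10. ]
290 200 [ 583.1 -112.2  106. ]
318 183 [ 581.1 -170.6  305.6]
270 158 [645.2 -55.  304. ]
270 228 [nan nan nan]
```

View pics/topc.png

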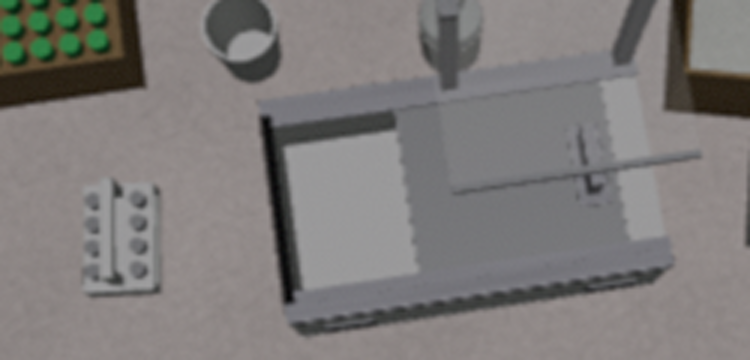

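View pics/topz.png

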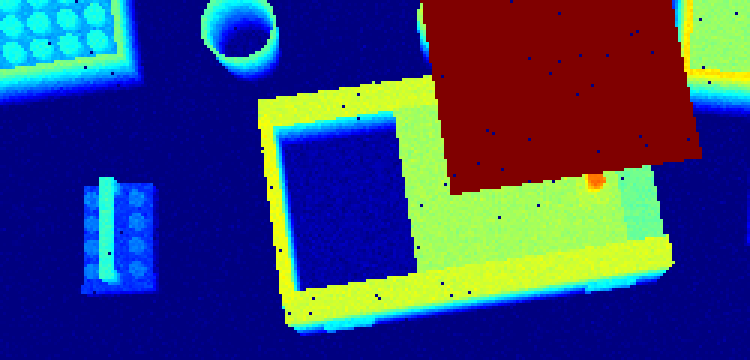

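View pics/scenec.png

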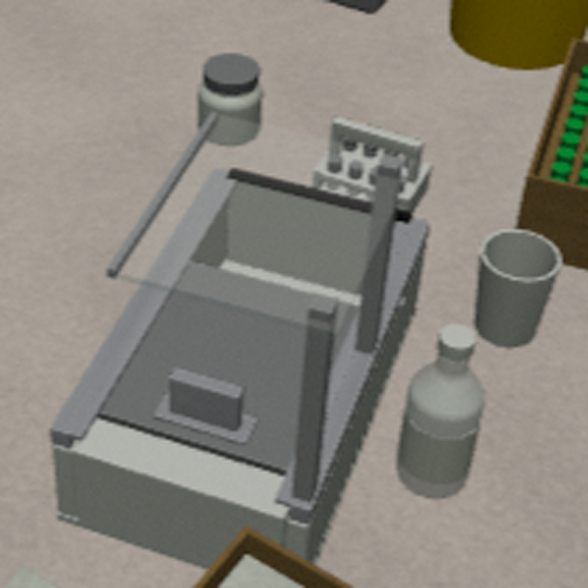

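```bash
cat > fit.py <<'E'
from h import *
np.set_printoptions(precision=1,suppress=True)
P,im=cloud('top0'); Q,_=cloud('scene0')
def sel(P,b,zl):
    m=(P[...,0]>b[0])&(P[...,0]<b[1])&(P[...,1]>b[2])&(P[...,1]<b[3])&(P[...,2]>zl[0])&(P[...,2]<zl[1])
    return P[m]
B=(430,740,-270,170)
for n,C in(('top',P),('scene',Q)):
    S=sel(C,B,(112,123)); 
    (c,wh,a)=cv2.minAreaRect(S[:,:2].astype(np.float32)); print(n,'rail z',np.median(S[:,2]),'rect',c,wh,a,len(S))
# bay floor
S=sel(P,(480,700,-60,150),(4,20)); print('floor',cv2.minAreaRect(S[:,:2].astype(np.float32)),np.median(S[:,2]))
S=sel(P,(450,740,-270,170),(285,320));print('guard',cv2.minAreaRect(S[:,:2].astype(np.float32)),np.median(S[:,2]))
# hatch panel, grip
for n,C in(('top',P),('scene',Q)):
    S=sel(C,B,(104,110.5)); print(n,'panel',cv2.minAreaRect(S[:,:2].astype(np.float32)),np.median(S[:,2]))
    S=sel(C,(500,620,-230,-60),(146,158)); 
    if len(S)>3: print(n,'grip',len(S),np.median(S,0),cv2.minAreaRect(S[:,:2].astype(np.float32)))
# carrier
for n,C in(('top',P),('scene',Q)):
    S=sel(C,(480,660,220,360),(78,95)); print(n,'bar',len(S),np.median(S,0),S.mean(0),cv2.minAreaRect(S[:,:2].astype(np.float32)))
    S=sel(C,(480,660,220,360),(62,95)); print(n,'bar',len(S),np.median(S,0),S.mean(0),cv2.minAreaRect(S[:,:2].astype(np.float32)))
    S=sel(C,(480,660,220,360),(10,95)); print(n,'carrier all',cv2.minAreaRect(S[:,:2].astype(np.float32)))
    S=sel(C,(480,660,220,360),(10,45)); print(n,'body',np.histogram(S[:,2],range(10,100,5)),cv2.minAreaRect(S[:,:2].astype(np.float32)))
E
python3 fit.py
```

```text
top rail z 116.68520653505243 rect (610.2059936523438, -65.94418334960938) (220.8204803466797, 370.2932434082031) 8.219422340393066 2139
scene rail z 117.09604081574315 rect (610.5113525390625, -68.20765686035156) (221.0172576904297, 374.06414794921875) 8.170065879821777 1800
floor ((576.7277221679688, 53.88731384277344), (216.08560180664062, 197.6898956298828), 8.08984088897705) 7.778249165045963
guard ((652.678955078125, -143.90301513671875), (169.35569763183594, 206.03530883789062), 8.100358009338379) 305.62934454849767
top panel ((610.585205078125, -59.09550476074219), (224.49539184570312, 354.78253173828125), 8.46198844909668) 107.54970205516145
top grip 20 [ 603.  -188.6  152.1] ((603.18603515625, -189.62579345703125), (10.285359382629395, 12.507194519042969), 15.839463233947754)
scene panel ((614.637451171875, -70.97627258300781), (216.7946014404297, 370.512939453125), 7.297532081604004) 108.11323083791547
scene grip 54 [ 609.7 -194.8  152. ] ((609.1074829101562, -192.34320068359375), (20.390098571777344, 15.164606094360352), 7.642617225646973)
top bar 148 [574.6 280.1  84.1] 
[... 697 characters left out ...]
 135 [578.8 276.5  84.2] [577.5 276.9  84.1] ((575.6912841796875, 278.7069396972656), (98.73504638671875, 21.186519622802734), 3.6477572917938232)
scene bar 225 [578.1 275.8  80.6] [577.2 276.3  79.5] ((576.383056640625, 278.6401062011719), (100.0723648071289, 21.310762405395508), 3.2332489490509033)
scene carrier all ((578.2047119140625, 278.5467834472656), (106.08881378173828, 75.19188690185547), 1.021201491355896)
scene body (array([ 4, 10, 12, 10, 23, 42,  7,  0,  0,  0,  0,  0,  0,  0,  0,  0,  0]), array([10, 15, 20, 25, 30, 35, 40, 45, 50, 55, 60, 65, 70, 75, 80, 85, 90,
       95])) ((604.3023071289062, 298.3640441894531), (58.805015563964844, 110.95748138427734), 52.249637603759766)
```

```bash
cat >> h.py <<'E'
CH=np.array([610.3,-66.5]); CY=np.radians(8.2)
def c2w(x,y,z): 
    c,s=np.cos(CY),np.sin(CY); return np.array([CH[0]+c*x-s*y,CH[1]+s*x+c*y,z])
def w2c(p):
    c,s=np.cos(CY),np.sin(CY); d=np.array(p[:2])-CH; return np.array([c*d[0]+s*d[1],-s*d[0]+c*d[1],p[2]])
def toolT(s=None):
    s=s or r.read_state(); return R.from_euler('xyz',s['tcp_rot']).as_matrix(), s['tcp_pos'],s
def plan(tgt,jaw=None):
    "tgt world mm, jaw: wanted heading (deg) of tool y (mod 180)"
    M,p,s=toolT(); print('tcp',p.round(1),'axes x',M[:,0].round(3),'y',M[:,1].round(3),'z',M[:,2].round(3),'q',s['q'].round(2),'F',s['contact_force'].round(1),'op',round(s['opening'],1),'t',s['time_s'])
    print(' shift in tool axes now (mm)',(M.T@(np.array(tgt)-p)).round(1))
    if jaw is not None:
        w=np.array([np.cos(np.radians(jaw)),np.sin(np.radians(jaw)),0]); t=M.T@w
        a=np.degrees(np.arctan2(t[2],t[1])); a=(a+90)%180-90
        print(' turn about tool x (deg)',a.round(2))
E
python3 - <<'E'
from h import *
plan([574.5,280,150],92.6)
P,im=cloud('top0')
C=P.reshape(-1,3); c=np.array([w2c(p) for p in C]) 
m=(abs(c[:,0])<85)&(c[:,1]>0)&(c[:,1]<175)
pan=c[m&(c[:,2]>103)&(c[:,2]<111)]
for x in range(-80,81,20):
    q=pan[abs(pan[:,0]-x)<10]; print(x,q[:,1].max().round(1),np.percentile(q[:,1],98).round(1),end=' | ')
print(c2w(0,113,0), c2w(0,87.5,0))
Q,_=cloud('scene0'); c=np.array([w2c(p) for p in Q.reshape(-1,3)])
m=(abs(c[:,0])<40)&(c[:,1]>-170)&(c[:,1]<-90)&(c[:,2]>115)&(c[:,2]<160)
print(np.percentile(c[m],[0,5,50,95,100],axis=0))
E
```

```text
tcp [205.3 509.9 207.3] axes x [-0.001 -0.001 -1.   ] y [ 0.374  0.928 -0.001] z [ 0.928 -0.374 -0.   ] q [1.04 0.26 0.02 1.33 0.   1.42] F [-1.3  0.9 -1.2] op 85.5 t 0.1
 shift in tool axes now (mm) [ 57.3 -75.3 428.4]
 turn about tool x (deg) -24.53
-80 76.2 55.3 | -60 56.0 54.2 | -40 55.9 54.7 | -20 56.2 55.2 | 0 56.1 55.4 | 20 56.0 55.2 | 40 56.3 55.6 | 60 56.2 55.5 | 80 75.8 56.0 | [594.18293049  45.34471409   0.        ] [597.8199683  20.1054202   0.       ]
[[ -29.28988021 -138.67334366  115.01469333]
 [ -26.02894337 -132.01674883  117.06489538]
 [   2.8103262  -129.28007832  140.38964082]
 [  28.81868982 -119.50643772  154.34530273]
 [  39.57106984 -116.73616565  156.62548699]]
```

apply_moves([
  [0,0,0,-8.2,0.085],
  [0,0,0,-8.2,0.085],
  [0,0,0,-8.1,0.085],
], grip_force=40)

```text
time_s: 0.48
tcp_pos: [205.3, 510.0, 207.5]
tcp_rot: [-2.14, 1.57, -2.091]
contact_force: [-1.3, -0.3, -0.6]
opening: 85.0
```

```bash
python3 -c "
from h import *
plan([574.5,280,150],92.6)"
```

```text
tcp [205.3 510.  207.5] axes x [-0.    -0.001 -1.   ] y [-0.049  0.999 -0.001] z [ 0.999  0.049 -0.   ] q [ 1.04  0.26  0.02  1.33 -0.    0.99] F [-1.3 -0.3 -0.6] op 85.0 t 0.475
 shift in tool axes now (mm) [  57.5 -248.   357.3]
 turn about tool x (deg) 0.24
```

apply_moves([
  [0,-0.0275,0.0397,0,0.085],
  [0,-0.0275,0.0397,0,0.085],
  [0,-0.0275,0.0397,0,0.085],
  [0.007,-0.0275,0.0397,0,0.085],
  [0.01,-0.0275,0.0397,0,0.085],
  [0.01,-0.0275,0.0397,0,0.085],
  [0.01,-0.0275,0.0397,0,0.085],
  [0.01,-0.0275,0.0397,0,0.085],
  [0.01,-0.0275,0.0397,0,0.085],
  [0,0,0,0,0.085],
])

```text
time_s: 1.72
tcp_pos: [575.4, 276.5, 148.6]
tcp_rot: [-2.718, 1.568, -2.677]
contact_force: [-0.2, 0.3, -0.1]
opening: 85.1
```

```bash
python3 -c "
from h import *
plan([574.5,280,61],92.6)
im,d,p=snap('wrist','w1'); print(p)"
```

```text
tcp [575.4 276.5 148.6] axes x [-0.002 -0.001 -1.   ] y [-0.041  0.999 -0.001] z [ 0.999  0.041 -0.003] q [ 0.32  0.43  0.13  1.27 -0.    0.28] F [-0.2  0.3 -0.1] op 85.1 t 1.725
 shift in tool axes now (mm) [87.6  3.6 -0.5]
 turn about tool x (deg) -0.24
{'camera_matrix': array([[325.1922621 ,   0.        , 271.20295163],
       [  0.        , 325.1922621 , 213.20748256],
       [  0.        ,   0.        ,   1.        ]]), 'origin': array([499.34717978, 274.32999479, 316.99961841]), 'orientation': array([-2.99262262e-01,  8.89080619e-04,  1.61184284e+00])}
```

View pics/w1.png

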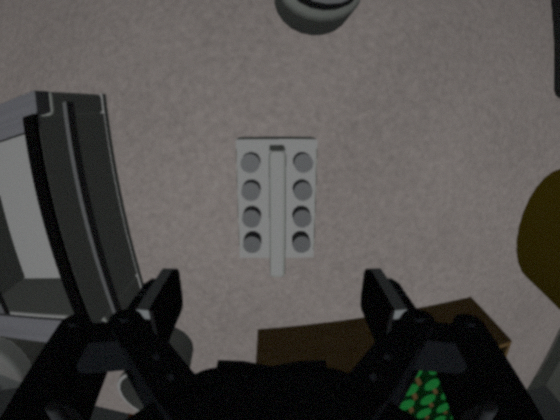

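The wrist view shows the bar at column 277 with the fingers centred near column 272. That agrees with the 3.6 mm shift I computed, so I'm descending to grasp.

apply_moves([
  [0.02,0.0036,0,0,0.085],
  [0.03,0,0,0,0.085],
  [0.025,0,0,0,0.085],
  [0.012,0,0,0,0.085],
  [0,0,0,0,0.06],
  [0,0,0,0,0.03],
  [0,0,0,0,0.0],
  [0,0,0,0,0.0],
  [0,0,0,0,0.0],
], grip_force=40)

```text
time_s: 2.9
tcp_pos: [573.4, 282.5, 64.1]
tcp_rot: [0.354, 1.57, 0.398]
contact_force: [-0.3, 0.8, -0.2]
opening: 0.3
```

```bash
python3 -c "
from h import *
plan([574.5,280,61],92.6)
im,d,p=snap('wrist','w2')"
```

```text
tcp [573.4 282.5  64.1] axes x [ 0.  0. -1.] y [-0.045  0.999  0.   ] z [0.999 0.045 0.   ] q [ 0.33  0.48 -0.02  1.08  0.    0.28] F [-0.3  0.8 -0.2] op 0.3 t 2.9
 shift in tool axes now (mm) [ 3.1 -2.6  1. ]
 turn about tool x (deg) -0.04
```

View pics/w2.png

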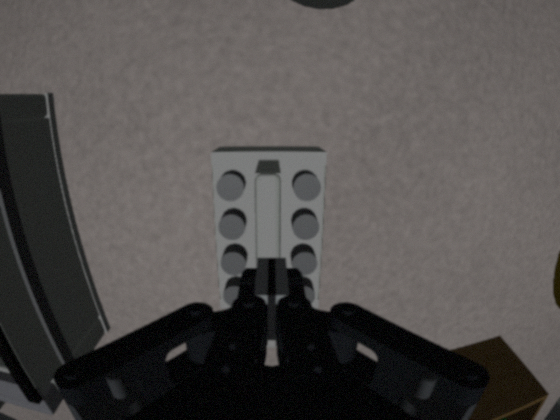

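```bash
python3 -c "
from h import *
P=np.load('w2.npz')['im']
cv2.imwrite('pics/w2c.png',cv2.resize(P[140:380,160:380,::-1],None,fx=2.4,fy=2.4,interpolation=2))
im,d,p=snap('scene','s2');cv2.imwrite('pics/s2c.png',cv2.resize(im[60:220,270:430,::-1],None,fx=3.6,fy=3.6,interpolation=2))
z=np.load('w2.npz')
for v in (200,240,260,285,300,320,340): print(v,z['d'][v,255:300:5].round(0))
"
```

```text
200 [151. 148. 149. 149. 149. 151. 201. 202. 201.]
240 [209. 156. 156. 155. 156. 157. 209. 209. 209.]
260 [213. 148. 150. 149. 148. 148. 148. 214. 198.]
285 [128. 129. 128. 127. 127. 127. 127. 134. 135.]
300 [112. 114. 121. 121. 120. 114. 114. 113. 111.]
320 [102. 102. 112. 123. 122. 105. 102. 102. 101.]
340 [ 85.  98. 114. 174. 174. 112.  90.  86.  86.]
```

View pics/w2c.png

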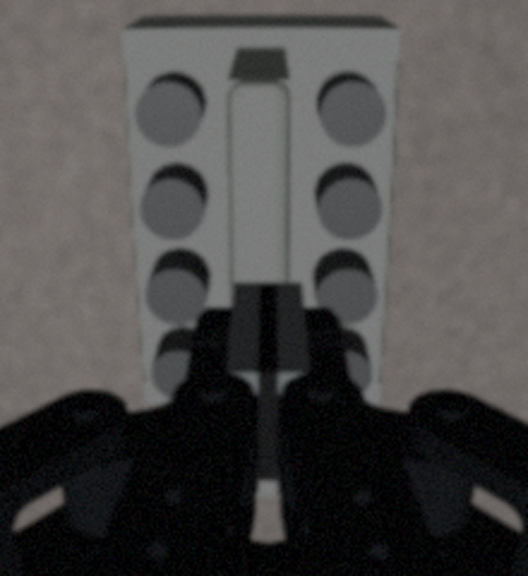

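View pics/s2c.png

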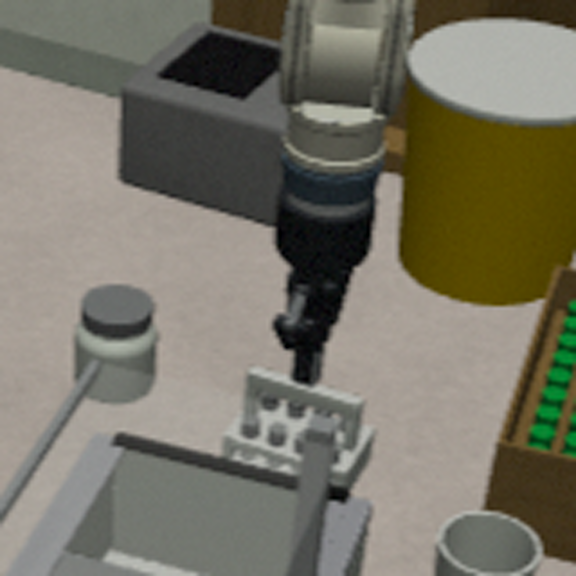

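```bash
cat >> h.py <<'E'
def wcloud(f):
    z=np.load(f+'.npz'); K,d,o=z['K'],z['d'].astype(float),z['o']; M=R.from_euler('xyz',z['R']).as_matrix()
    v,u=np.mgrid[:d.shape[0],:d.shape[1]]; X=(u-K[0,2])/K[0,0]; Y=(v-K[1,2])/K[1,1]; th=np.hypot(X,Y)+1e-9
    t=np.tan(np.minimum(th,1.5))/th
    P=np.stack([X*t*d,-Y*t*d,-d],-1)@M.T+o
    P[d==0]=np.nan
    return P,z['im']
E
python3 -c "
from h import *
np.set_printoptions(precision=1,suppress=True)
P,_=wcloud('w2'); P1,_=wcloud('w1')
for v in (155,180,200,240,255,262,270,280,290,300,320,340): print(v,P[v,268],P[v,260],P[v,277])
print('w1',P1[150,277],P1[200,277],P1[265,277],P1[90,280])
print(P[100,300],P[160,230])
S=P[(P[...,0]>450)&(P[...,0]<700)&(P[...,2]>80)&(P[...,2]<92)]
Q,_=cloud('s2')
m=(Q[...,0]>480)&(Q[...,0]<660)&(Q[...,1]>220)&(Q[...,1]<360)&(Q[...,2]>64)&(Q[...,2]<92)
S=Q[m];print('scene bar now',S.mean(0),cv2.minAreaRect(S[:,:2].astype(np.float32)))
"
```

```text
155 [521.  279.   38.5] [521.1 274.3  38.9] [520.8 284.4  38.2]
180 [526.3 279.7  87.5] [526.3 276.1  88.2] [526.2 283.8  87.2]
200 [535.5 280.1  88.4] [535.3 276.5  89.5] [535.4 284.2  88. ]
240 [555.7 280.9  87.1] [555.8 277.1  87.3] [555.  285.2  88.3]
255 [563.5 281.2  87.4] [563.5 277.3  87.7] [563.5 285.7  87. ]
262 [561.8 281.3  98.6] [562.4 277.6  97.9] [561.2 285.3  99.7]
270 [561.9 281.4 106.5] [562.  277.9 106.6] [562.3 285.3 105.4]
280 [562.2 281.4 114.8] [561.9 278.2 115.7] [561.5 285.1 115.9]
290 [562.1 281.5 123.1] [562.2 278.4 123.2] [561.9 285.  123.1]
300 [564.6 281.6 126.5] [561.  278.6 132.2] [565.  285.1 125.6]
320 [573.8 282.  126.9] [560.5 279.  145.4] [566.7 285.  136.4]
340 [615.8 283.4  88.8] [564.4 279.3 151. ] [575.2 285.5 137.6]
w1 [524.  279.3  80.9] [559.8 280.8  87.7] [611.9 283.3  88.5] [473.9 281.4   2. ]
[485.2 299.6   0.5] [524.9 256.2  38.1]
scene bar now [577.  275.8  80. ] ((576.0888061523438, 276.7644348144531), (99.89385986328125, 17.484357833862305), 3.6012017726898193)
```

```bash
python3 -c "
from h import *
np.set_printoptions(precision=1,suppress=True)
P,_=wcloud('w1')
m=(P[...,2]>100)&(P[...,2]<200)
m[:240]=0;m[340:]=0
for v in range(262,330,8):
  for u in (372,378,385,392,170,165,175): print(v,u,P[v,u],end='; ')
  print()
s=P[m]; print(np.percentile(s,[0,1,5],axis=0))
P,_=wcloud('w2')
for v in range(256,275,2): print(v,[P[v,u,2].round(0) for u in range(254,292,3)],[P[v,u,1].round(0) for u in (254,258,286,290)])
"
```

```text
262 372 [648.4 392.    2.1]; 262 378 [648.1 399.    2.6]; 262 385 [648.4 407.8   1.8]; 262 392 [648.7 416.8   1.1]; 262 170 [658.1 167.9   1.3]; 262 165 [657.8 162.5   2.9]; 262 175 [656.7 174.4   3.1]; 
270 372 [561.9 321.3 193. ]; 270 378 [562.  324.2 192.9]; 270 385 [658.2 409.4   2.4]; 270 392 [658.  418.    2.8]; 270 170 [566.  232.  192.4]; 270 165 [565.6 230.  193.5]; 270 175 [565.3 234.6 193.3]; 
278 372 [562.6 319.6 199.3]; 278 378 [561.7 321.7 200.9]; 278 385 [562.3 325.3 200. ]; 278 392 [668.4 420.    2.9]; 278 170 [566.3 233.9 199.2]; 278 165 [565.8 232.1 200.3]; 278 175 [568.6 234.7 194.6]; 
286 372 [565.5 319.6 201.1]; 286 378 [562.7 320.3 206.1]; 286 385 [562.  322.8 207.4]; 286 392 [565.7 328.9 201. ]; 286 170 [569.  234.3 201.3]; 286 165 [566.1 233.9 206.4]; 286 175 [572.4 234.6 195.2]; 
294 372 [569.4 320.3 201.2]; 294 378 [564.2 319.4 209.9]; 294 385 [562.5 321.2 212.8]; 294 392 [561.9 323.6 213.9]; 294 170 [571.5 234.7 203.7]; 294 165 [568.4 234.4 208.9]; 294 175 [575.1 234.9 197.6]; 
302 372 [571.5 319.8 204.4]; 302 378 [567.3 319.7 211.1]; 302 385 [563.1 319.7 2
[... 3324 characters left out ...]
.0), np.float64(289.0), np.float64(291.0)]
272 [np.float64(100.0), np.float64(108.0), np.float64(108.0), np.float64(109.0), np.float64(109.0), np.float64(108.0), np.float64(109.0), np.float64(109.0), np.float64(109.0), np.float64(108.0), np.float64(108.0), np.float64(101.0), np.float64(100.0)] [np.float64(275.0), np.float64(277.0), np.float64(289.0), np.float64(291.0)]
274 [np.float64(102.0), np.float64(111.0), np.float64(110.0), np.float64(111.0), np.float64(110.0), np.float64(110.0), np.float64(110.0), np.float64(111.0), np.float64(110.0), np.float64(109.0), np.float64(110.0), np.float64(110.0), np.float64(102.0)] [np.float64(275.0), np.float64(277.0), np.float64(289.0), np.float64(291.0)]
```

The depth shows the fingers shut just above the bar: their real ends are at z≈92 while the reported TCP is z=64. So the real fingertips sit about 28 mm short of the reported TCP. I'll reopen, go 32 mm lower and grip again.

apply_moves([
  [0,-0.0012,0,0,0.06],
  [0,0,0,0,0.06],
  [0,0,0,0,0.06],
  [0.016,0,0,0,0.06],
  [0.016,0,0,0,0.06],
  [0,0,0,0,0.06],
  [0,0,0,0,0.02],
  [0,0,0,0,0.0],
  [0,0,0,0,0.0],
  [0,0,0,0,0.0],
], grip_force=40)

```text
time_s: 4.25
tcp_pos: [573.6, 281.3, 32.3]
tcp_rot: [0.008, 1.57, 0.053]
contact_force: [0.7, -1.1, 2.0]
opening: 11.2
```

```bash
python3 -c "
from h import *
plan([574.5,280,32],92.6)
im,d,p=snap('wrist','w3')"
```

```text
tcp [573.6 281.3  32.3] axes x [ 0.001  0.    -1.   ] y [-0.045  0.999  0.   ] z [0.999 0.045 0.001] q [ 0.32  0.5  -0.06  1.01 -0.    0.28] F [ 0.7 -1.1  2. ] op 11.2 t 4.25
 shift in tool axes now (mm) [ 0.3 -1.3  0.8]
 turn about tool x (deg) -0.04
```

View pics/w3.png

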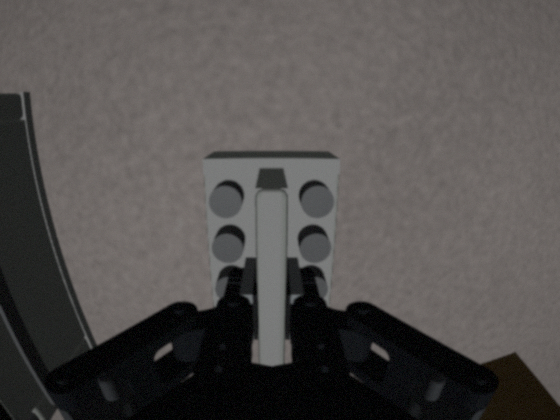

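apply_moves([
  [-0.01,0,0,0,0],
  [-0.025,0,0,0,0],
  [-0.035,0,0,0,0],
  [-0.035,0,0,0,0],
  [-0.035,0,0,0,0],
  [-0.02,0,0,0,0],
  [0,0,0,2.8,0],
  [0,0,0,2.8,0],
])

```text
time_s: 5.3
tcp_pos: [573.1, 281.4, 192.5]
tcp_rot: [1.194, 1.571, 1.14]
contact_force: [0.6, -0.5, -2.1]
opening: 11.5
```

```bash
python3 -c "
from h import *
plan(c2w(-1,115,192),98.2)
snap('scene','s3')"
```

```text
tcp [573.1 281.4 192.5] axes x [ 0.  0. -1.] y [0.054 0.999 0.   ] z [ 0.999 -0.054  0.   ] q [0.33 0.42 0.22 1.37 0.   0.38] F [ 0.6 -0.5 -2.1] op 11.5 t 5.3
 shift in tool axes now (mm) [   0.5 -232.8   32.5]
 turn about tool x (deg) -11.32
```

View pics/s3.png

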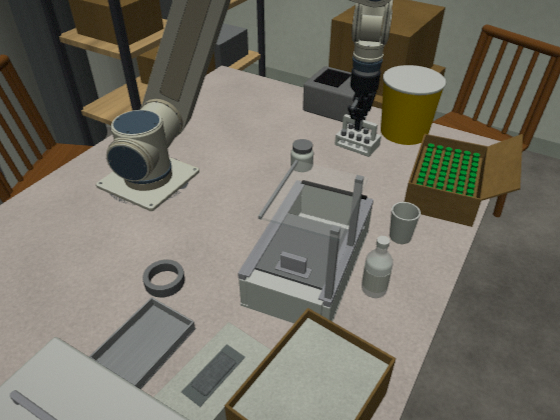

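apply_moves([
  [0,0,0,-5.7,0],
  [0,0,0,-5.6,0],
  [0,-0.0391,-0.0023,0,0],
  [0,-0.0391,-0.0023,0,0],
  [0,-0.0391,-0.0023,0,0],
  [0,-0.0391,-0.0023,0,0],
  [0,-0.0391,-0.0023,0,0],
  [0,-0.0391,-0.0023,0,0],
  [0,0,0,0,0],
])

```text
time_s: 6.48
tcp_pos: [593.5, 44.8, 192.0]
tcp_rot: [-2.496, 1.57, -2.355]
contact_force: [-0.7, 0.1, -2.1]
opening: 11.0
```

```bash
python3 -c "
from h import *
plan(c2w(-1,115,40.3),98.2)
snap('wrist','w4');snap('top','t4')
for n in ('w4','t4'):
  P,_=(wcloud if n[0]=='w' else cloud)(n); c=np.stack([*np.apply_along_axis(w2c,-1,P).transpose(2,0,1)],-1)
  m=(abs(c[...,0])<140)&(c[...,1]>0)&(c[...,1]<220)&(c[...,2]>175)&(c[...,2]<215); 
  b=c[m]
  print(n,len(b),np.percentile(b,[0,2,50,98,100],axis=0).round(1))
  m=(abs(c[...,0])<85)&(c[...,1]>-100)&(c[...,1]<200)&(c[...,2]>104)&(c[...,2]<110); 
  b=c[m]; print(len(b),np.percentile(b,[0,2,50,98,100],axis=0).round(1))
"
```

```text
tcp [593.5  44.8 192. ] axes x [-0. -0. -1.] y [-0.141  0.99  -0.   ] z [ 0.99   0.141 -0.   ] q [-0.07  0.34  0.1   1.33 -0.   -0.21] F [-0.7  0.1 -2.1] op 11.0 t 6.475
 shift in tool axes now (mm) [151.7   2.5  -0.2]
 turn about tool x (deg) -0.08
w4 12689 [[-56.2  78.  175. ]
 [-55.7  79.6 184.2]
 [-31.8 112.3 198.4]
 [ 13.6 147.1 212.9]
 [ 32.2 148.6 214.8]]
12050 [[ -82.5 -100.   104. ]
 [ -79.7  -95.2  106.3]
 [ -10.7   -7.8  109.6]
 [  78.6  174.8  110. ]
 [  84.4  175.8  110. ]]
t4 217 [[-55.3  79.6 175.5]
 [-54.8  80.  181.3]
 [-29.3  91.3 196.4]
 [  4.5 104.  211.6]
 [ 54.9 105.2 212.8]]
1384 [[ -79.2 -100.   104. ]
 [ -77.3  -95.8  104.3]
 [ -32.9    4.4  107.2]
 [  74.6   53.7  109.8]
 [  83.4   56.3  110. ]]
```

View pics/w4.png

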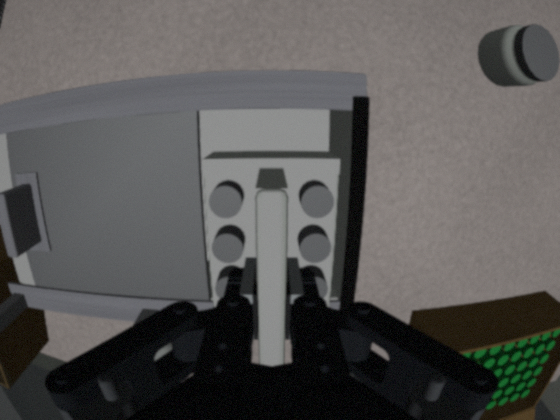

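View pics/t4.png

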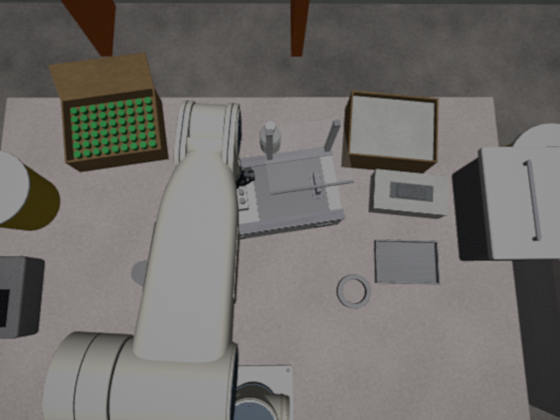

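The wrist view shows the carrier over the opening, spanning chest y 78–149. The hatch edge is at 56 and the end wall at 175, so it's clear on both sides and I'm lowering it.

apply_moves([
  [0.02,0.0025,0,0,0],
  [0.03,0,0,0,0],
  [0.03,0,0,0,0],
  [0.03,0,0,0,0],
  [0.02,0,0,0,0],
  [0.012,0,0,0,0],
  [0.005,0,0,0,0],
  [0.002,0,0,0,0],
  [0,0,0,0,0],
])

```text
time_s: 7.7
tcp_pos: [593.4, 49.7, 43.4]
tcp_rot: [-0.168, 1.57, -0.023]
contact_force: [0.1, 0.4, -3.0]
opening: 11.5
```

```bash
python3 -c "
from h import *
plan(c2w(-1,115,40.3),98.2)
snap('wrist','w5')"
```

```text
tcp [593.4  49.7  43.4] axes x [ 0.001 -0.    -1.   ] y [-0.144  0.99  -0.   ] z [0.99  0.144 0.001] q [-0.06  0.43 -0.16  0.98  0.   -0.2 ] F [ 0.1  0.4 -3. ] op 11.5 t 7.7
 shift in tool axes now (mm) [ 3.1 -2.4 -0.9]
 turn about tool x (deg) 0.07
```

View pics/w5.png

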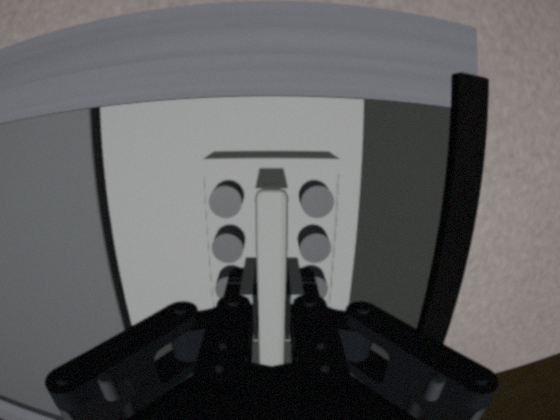

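Clear on both sides. I'll make the last few mm in small steps.

apply_moves([
  [0.001,0,0,0,0],
  [0.001,0,0,0,0],
  [0.0005,0,0,0,0],
  [0,0,0,0,0],
])

```text
time_s: 8.25
tcp_pos: [593.1, 49.6, 40.4]
tcp_rot: [-0.358, 1.571, -0.214]
contact_force: [0.1, -0.7, -2.8]
opening: 11.4
```

apply_moves([
  [0.0005,0,0,0,0],
  [0.0005,0,0,0,0],
  [0,0,0,0,0],
])

```text
time_s: 8.62
tcp_pos: [593.1, 49.4, 40.2]
tcp_rot: [-0.704, 1.57, -0.56]
contact_force: [-3.4, -2.4, 6.0]
opening: 11.1
```

Contact: the floor now carries the weight. Releasing.

apply_moves([
  [0,0,0,0,0.02],
  [0,0,0,0,0.032],
  [0,0,0,0,0.032],
  [-0.005,0,0,0,0.032],
  [-0.02,0,0,0,0.032],
  [-0.03,0,0,0,0.032],
  [-0.04,0,0,0,0.032],
  [-0.04,0,0,0,0.032],
  [-0.04,0,0,0,0.032],
  [0,0,0,0,0.032],
])

```text
time_s: 9.88
tcp_pos: [594.4, 49.7, 218.0]
tcp_rot: [-0.204, 1.565, -0.06]
contact_force: [-0.8, 0.3, -0.0]
opening: 32.1
```

```bash
python3 -c "
from h import *
plan(c2w(-1,115,40.3),98.2)
snap('wrist','w6')
P,_=wcloud('w6'); c=np.apply_along_axis(w2c,-1,P)
m=(abs(c[...,0])<85)&(c[...,1]>60)&(c[...,1]<170)&(c[...,2]>84)&(c[...,2]<100); print(np.percentile(c[m],[0,2,50,98,100],axis=0).round(1))
"
```

```text
tcp [594.4  49.7 218. ] axes x [ 0.006 -0.    -1.   ] y [-0.144  0.99  -0.001] z [0.99  0.144 0.006] q [-0.06  0.33  0.15  1.39 -0.   -0.2 ] F [-0.8  0.3 -0. ] op 32.1 t 9.875
 shift in tool axes now (mm) [177.7  -2.   -2.8]
 turn about tool x (deg) 0.07
[[-50.3 112.2  88.6]
 [-49.5 112.3  92.2]
 [ -6.1 118.6  95.8]
 [ 46.  124.   97.4]
 [ 49.8 124.1  98.1]]
```

View pics/w6.png

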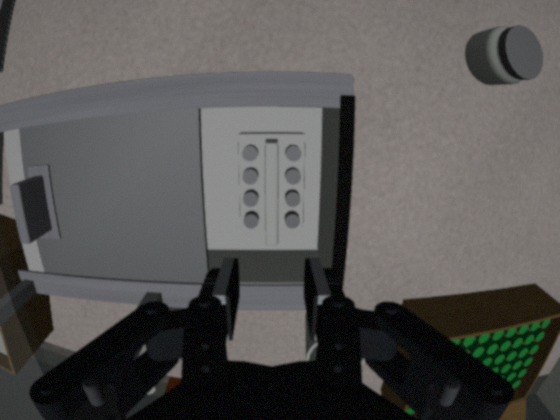

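The carrier stands in the bay. The move rows only turn about the tool axis, so I need another way to lean the tool. I'll test how the arm behaves at the edge of its reach, going up in clear space.

apply_moves([
  [-0.06,0,0,0,0],
  [-0.06,0,0,0,0],
  [-0.06,0,0,0,0],
  [-0.06,0,0,0,0],
  [0,0,0,0,0],
])

```text
time_s: 10.55
tcp_pos: [586.9, 48.9, 436.1]
tcp_rot: [-0.175, 1.539, -0.03]
contact_force: [-1.3, 0.2, 0.5]
opening: 0.3
```

```bash
python3 -c "
from h import *
plan(c2w(-1,115,458),98.2)"
```

```text
tcp [586.9  48.9 436.1] axes x [ 0.032 -0.001 -1.   ] y [-0.144  0.99  -0.005] z [0.989 0.144 0.031] q [-0.06  0.38  0.79  1.95  0.   -0.2 ] F [-1.3  0.2  0.5] op 0.3 t 10.55
 shift in tool axes now (mm) [-21.7  -2.7   6.3]
 turn about tool x (deg) 0.08
```

apply_moves([
  [-0.05,0,0,0,0],
  [-0.05,0,0,0,0],
  [0,0,0,0,0],
])

```text
time_s: 10.92
tcp_pos: [562.4, 47.4, 477.8]
tcp_rot: [-0.175, 1.468, -0.03]
contact_force: [0.3, -0.1, 0.2]
opening: 0.2
```

```bash
python3 -c "
from h import *
plan(c2w(-1,115,558),98.2)"
```

```text
tcp [562.4  47.4 477.8] axes x [ 0.103 -0.003 -0.995] y [-0.143  0.99  -0.018] z [0.984 0.144 0.101] q [-0.07  0.3   0.78  1.95  0.   -0.21] F [ 0.3 -0.1  0.2] op 0.2 t 10.925
 shift in tool axes now (mm) [-76.6  -6.   38.1]
 turn about tool x (deg) 0.13
```

It leans once joint 4 reaches its limit. Next check: does the lean stay when I move back?

apply_moves([
  [0.04,0,0,0,0],
  [0.04,0,0,0,0],
  [0,0,0,0,0],
])

```text
time_s: 11.3
tcp_pos: [570.5, 47.1, 391.6]
tcp_rot: [-0.17, 1.481, -0.026]
contact_force: [-0.1, -0.9, 0.3]
opening: -0.1
```

```bash
python3 -c "
from h import *
plan(c2w(-1,115,558),98.2)"
```

```text
tcp [570.5  47.1 391.6] axes x [ 0.09  -0.002 -0.996] y [-0.143  0.99  -0.015] z [0.986 0.144 0.088] q [-0.07  0.25  0.47  1.7   0.   -0.21] F [-0.1 -0.9  0.3] op -0.1 t 11.3
 shift in tool axes now (mm) [-163.7   -5.7   36.8]
 turn about tool x (deg) 0.1
```

The lean is kept. I'll move to the azimuth of the chest's x axis (about 9°) and add to it there.

apply_moves([
  [0,0.048,0,0,0],
  [-0.06,0,0,0,0],
  [-0.06,0,0,0,0],
  [-0.06,0,0,0,0],
  [-0.06,0,0,0,0],
  [-0.06,0,0,0,0],
  [0,0,0,0,0],
])

```text
time_s: 12.18
tcp_pos: [499.6, 89.4, 562.2]
tcp_rot: [-0.131, 1.307, 0.014]
contact_force: [-0.8, 0.6, 0.6]
opening: 0.0
```

```bash
cat >> h.py <<'E'
def lean():
    M,p,s=toolT(); x=M[:,0]; cx=w2c(p-28*x); print('lean deg',np.degrees(np.arccos(-x[2])).round(2),'heading',np.degrees(np.arctan2(x[1],x[0])).round(2),'jaw',np.degrees(np.arctan2(M[1,1],M[0,1])).round(2),'jaw z',M[2,1].round(3),'tip chest',cx.round(1),'tcp',p.round(1),'q',s['q'].round(3),'F',s['contact_force'].round(1),'op',round(float(s['opening']),1),'t',s['time_s'])
E
python3 -c "
from h import *
lean()"
```

```text
lean deg 15.14 heading 0.81 jaw 98.05 jaw z -0.034 tip chest [-94.6 171.  589.2] tcp [499.6  89.4 562.2] q [ 1.100e-02  1.540e-01  7.960e-01  1.949e+00  1.000e-03 -1.340e-01] F [-0.8  0.6  0.6] op 0.0 t 12.175
```

apply_moves([
  [0.02,0.05,0,0,0],
  [0,0.05,0,0,0],
  [-0.06,0,0,0,0],
  [-0.06,0,0,0,0],
  [-0.06,0,0,0,0],
  [-0.06,0,0,0,0],
  [0,0,0,0,0],
])

```text
time_s: 13.05
tcp_pos: [414.4, 174.2, 631.0]
tcp_rot: [-0.044, 1.156, 0.106]
contact_force: [0.1, 0.9, -0.5]
opening: 0.2
```

```bash
python3 -c "
from h import *
lean()"
```

```text
lean deg 23.78 heading 6.08 jaw 98.36 jaw z -0.018 tip chest [-170.9  266.6  656.6] tcp [414.4 174.2 631. ] q [ 0.253  0.03   0.819  1.949 -0.059  0.091] F [ 0.1  0.9 -0.5] op 0.2 t 13.05
```

apply_moves([
  [-0.05,-0.015,0,0,0],
  [-0.06,0,0,0,0],
  [-0.06,0,0,0,0],
  [-0.06,0,0,0,0],
  [-0.06,0,0,0,0],
  [0,0,0,0,0],
])

```text
time_s: 13.8
tcp_pos: [306.1, 144.5, 710.5]
tcp_rot: [-0.016, 0.953, 0.137]
contact_force: [0.1, -0.3, 0.7]
opening: 0.1
```

```bash
python3 -c "
from h import *
lean()"
```

```text
lean deg 35.42 heading 7.88 jaw 98.64 jaw z -0.009 tip chest [-287.3  252.3  733.4] tcp [306.1 144.5 710.5] q [ 0.259 -0.176  0.817  1.949 -0.071  0.083] F [ 0.1 -0.3  0.7] op 0.1 t 13.8
```

Lean is 35.4°, heading 7.9° and jaw 98.6°, which nearly matches the chest axes. I'll work out the way in to the grip from the robot side.

```bash
cat >> h.py <<'E'
def goto(cx,cy,cz):
    "shift (mm, tool axes) bringing the real tip to chest coords"
    M,p,s=toolT(); tip=p-28*M[:,0]; d=M.T@(c2w(cx,cy,cz)-tip); print('shift to',(cx,cy,cz),d.round(1),np.linalg.norm(d).round(0)); return d
E
python3 -c "
from h import *
lean(); goto(-160,-170,290); goto(-95,-170,249); goto(-8,-170,127)"
```

```text
lean deg 35.42 heading 7.88 jaw 98.64 jaw z -0.009 tip chest [-287.3  252.3  733.4] tcp [306.1 144.5 710.5] q [ 0.259 -0.176  0.817  1.949 -0.071  0.083] F [ 0.1 -0.3  0.7] op 0.1 t 13.8
shift to (-160, -170, 290) [ 436.4 -419.1 -158.2] 625.0
shift to (-95, -170, 249) [ 507.5 -419.2 -129. ] 671.0
shift to (-8, -170, 127) [ 657.4 -418.7 -128.8] 790.0
```

apply_moves([
  [0.036,-0.035,-0.013,0,0],
  [0.036,-0.035,-0.013,0,0],
  [0.036,-0.035,-0.013,0,0],
  [0.036,-0.035,-0.013,0,0],
  [0.036,-0.035,-0.013,0,0],
  [0.036,-0.035,-0.013,0,0],
  [0.036,-0.035,-0.013,0,0],
  [0.036,-0.035,-0.013,0,0],
  [0.036,-0.035,-0.013,0,0],
  [0.036,-0.035,-0.013,0,0],
])

```text
time_s: 15.05
tcp_pos: [454.4, -178.6, 353.6]
tcp_rot: [-0.007, 0.963, 0.144]
contact_force: [0.3, -0.2, 0.1]
opening: 0.1
```

```bash
python3 -c "
from h import *
lean(); goto(-160,-170,290); goto(-95,-170,249)"
```

```text
lean deg 34.83 heading 8.26 jaw 98.57 jaw z -0.004 tip chest [-186.3  -88.8  376.6] tcp [ 454.4 -178.6  353.6] q [-0.887 -0.175 -0.23   1.172  0.512 -0.947] F [ 0.3 -0.2  0.1] op 0.1 t 15.05
shift to (-160, -170, 290) [ 86.1 -81.1 -28.5] 122.0
shift to (-95, -170, 249) [156.8 -81.3   1.5] 177.0
```

apply_moves([
  [0.028,-0.04,-0.014,0,0],
  [0.028,-0.041,-0.014,0,0],
  [0.03,0,0,0,0],
  [0,0,0,0,0],
])

```text
time_s: 15.55
tcp_pos: [492.2, -253.6, 267.0]
tcp_rot: [-0.001, 0.964, 0.15]
contact_force: [-0.3, -0.0, 0.4]
opening: -0.0
```

```bash
python3 -c "
from h import *
lean(); goto(-95,-170,249)
snap('wrist','w7');snap('scene','s7')"
```

```text
lean deg 34.74 heading 8.57 jaw 98.63 jaw z -0.001 tip chest [-159.5 -168.5  290. ] tcp [ 492.2 -253.6  267. ] q [-0.931 -0.017 -0.31   0.962  0.527 -0.996] F [-0.3 -0.   0.4] op -0.0 t 15.55
shift to (-95, -170, 249) [70.5 -2.  29.6] 76.0
```

View pics/w7.png

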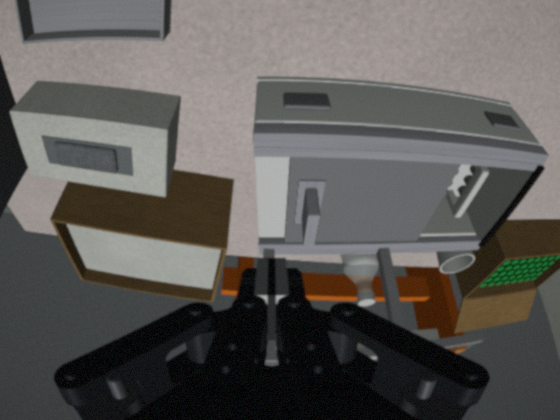

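View pics/s7.png

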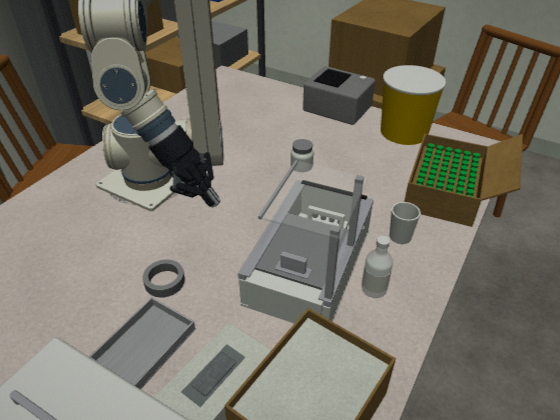

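The wrist view shows the fin at about (312,215), with the shut fingertips at (272,255) and on its -y side. I'll measure both from the depth.

```bash
python3 -c "
from h import *
np.set_printoptions(precision=1,suppress=True)
P,_=wcloud('w7'); c=np.apply_along_axis(w2c,-1,P)
m=(abs(c[...,0])<45)&(c[...,1]>-160)&(c[...,1]<-80)&(c[...,2]>125)&(c[...,2]<149); print('fin',m.sum(),np.percentile(c[m],[0,2,20,50,80,98,100],axis=0))
m=(abs(c[...,0])<95)&(c[...,1]>-190)&(c[...,1]<150)&(c[...,2]>104)&(c[...,2]<112); print('panel',np.percentile(c[m],[0,1,50,99,100],axis=0))
M,p,s=toolT(); t=(P-p)@M   # tool coords
for v in (246,250,254,258,264): print(v,[t[v,u].round(0).tolist() for u in (262,272,282)])
m=(t[...,0]>-60)&(t[...,0]<0)&(abs(t[...,1])<40)&(abs(t[...,2])<40); print('tip',np.percentile(t[m],[0,1,50,99,100],axis=0))
"
```

```text
fin 312 [[ -32.2 -128.9  125. ]
 [ -31.8 -128.8  125.4]
 [ -30.8 -128.7  129.8]
 [ -30.1 -125.5  137. ]
 [  -9.6 -119.5  144.2]
 [  20.8 -115.6  148.5]
 [  24.7 -114.9  149. ]]
panel [[ -74.8 -183.5  104. ]
 [ -72.9 -147.1  106.8]
 [ -12.3  -44.2  110.3]
 [  90.3   56.4  111.6]
 [  93.3  149.9  112. ]]
246 [[255.0, -11.0, 101.0], [255.0, 3.0, 101.0], [255.0, 17.0, 101.0]]
250 [[262.0, -11.0, 110.0], [257.0, 3.0, 108.0], [262.0, 17.0, 110.0]]
254 [[269.0, -12.0, 119.0], [250.0, 3.0, 111.0], [268.0, 18.0, 119.0]]
258 [[-27.0, -3.0, -12.0], [-29.0, 1.0, -13.0], [-27.0, 6.0, -12.0]]
264 [[-33.0, -3.0, -12.0], [-34.0, 1.0, -12.0], [-34.0, 6.0, -12.0]]
tip [[-60.  -12.7 -13.3]
 [-59.9 -12.2 -12.9]
 [-45.8   1.2 -11.8]
 [-27.7  14.3   6.6]
 [-26.   14.7   9.8]]
```

apply_moves([
  [0.036,0.005,0.015,0,0],
  [0.036,0.005,0.015,0,0],
  [0.03,0,0,0,0],
  [0.03,0,0,0,0],
  [0.03,0,0,0,0],
  [0,0,0,0,0],
])

```text
time_s: 16.4
tcp_pos: [607.3, -226.9, 155.0]
tcp_rot: [-0.013, 0.961, 0.141]
contact_force: [0.0, -0.4, 0.2]
opening: -0.3
```

```bash
python3 -c "
from h import *
lean(); goto(-8,-158,128)
snap('wrist','w8');snap('scene','s8')"
```

```text
lean deg 34.91 heading 8.08 jaw 98.7 jaw z -0.008 tip chest [ -41.8 -158.3  178. ] tcp [ 607.3 -226.9  155. ] q [-0.703  0.168 -0.418  0.551  0.442 -0.758] F [ 0.  -0.4  0.2] op -0.3 t 16.4
shift to (-8, -158, 128) [60.3  0.4 -0.9] 60.0
```

View pics/w8.png

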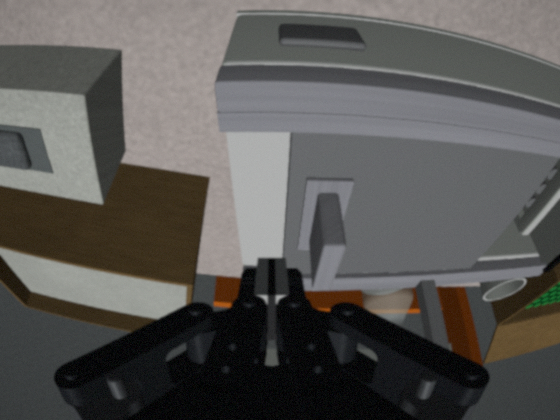

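View pics/s8.png

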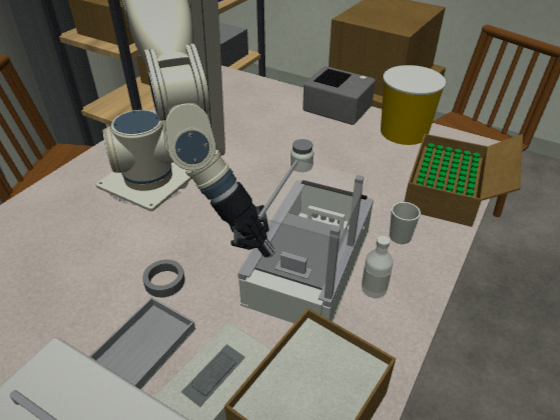

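apply_moves([
  [0.025,0,0,0,0],
  [0.02,0,0,0,0],
  [0.013,0,0,0,0],
  [0,0,0,0,0],
])

```text
time_s: 17.0
tcp_pos: [640.5, -223.3, 108.8]
tcp_rot: [-0.017, 0.96, 0.137]
contact_force: [-0.5, 0.3, -0.3]
opening: -0.2
```

```bash
python3 -c "
from h import *
lean(); goto(-8,-144,128)
snap('wrist','w9')
P,_=wcloud('w9'); c=np.apply_along_axis(w2c,-1,P);M,p,s=toolT(); t=(P-p)@M
m=(t[...,0]>-100)&(t[...,0]<0)&(abs(t[...,1])<90)&(abs(t[...,2])<45)
for a in range(-30,-100,-10):
  k=m&(t[...,0]<a+10)&(t[...,0]>=a); 
  if k.sum():print(a,t[k].min(0).round(),t[k].max(0).round())
"
```

```text
lean deg 35.02 heading 7.85 jaw 98.64 jaw z -0.01 tip chest [  -8.5 -159.4  131.7] tcp [ 640.5 -223.3  108.8] q [-0.656  0.252 -0.445  0.417  0.421 -0.71 ] F [-0.5  0.3 -0.3] op -0.2 t 17.0
shift to (-8, -144, 128) [ 3.3 15.4 -1.5] 16.0
-30 [-30. -18. -45.] [-20.  90.  25.]
-40 [-40. -12. -45.] [-30.  90.  17.]
-50 [-50. -13. -20.] [-40.  45.   8.]
-60 [-60. -13. -13.] [-50.  45.   5.]
-70 [-70. -26. -14.] [-60.  29.  13.]
-80 [-80. -36. -14.] [-70.  38.  13.]
-90 [-90. -45. -16.] [-80.  47.  10.]
```

View pics/w9.png

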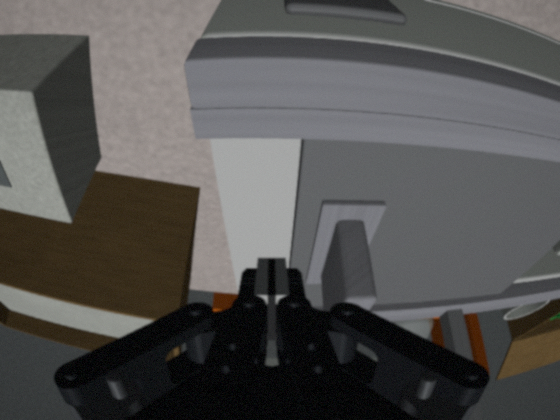

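In position with no contact. Moving in +y to meet the fin's face.

apply_moves([
  [0,0.006,0,0,0],
  [0,0.004,0,0,0],
  [0,0.003,0,0,0],
  [0,0.002,0,0,0],
  [0,0.002,0,0,0],
  [0,0.002,0,0,0],
])

```text
time_s: 17.8
tcp_pos: [637.8, -204.8, 108.5]
tcp_rot: [-0.018, 0.959, 0.135]
contact_force: [-0.4, -2.2, 0.5]
opening: -0.1
```

```bash
python3 -c "
from h import *
lean()"
```

```text
lean deg 35.03 heading 7.74 jaw 98.6 jaw z -0.01 tip chest [  -8.5 -140.7  131.5] tcp [ 637.8 -204.8  108.5] q [-0.63   0.235 -0.472  0.395  0.409 -0.684] F [-0.4 -2.2  0.5] op -0.1 t 17.8
```

Contact at about 2 N. Pushing the hatch along the track.

apply_moves([
  [0,0.004,0,0,0],
  [0,0.007,0,0,0],
  [0,0.008,0,0,0],
  [0,0.008,0,0,0],
  [0,0.008,0,0,0],
  [0,0.008,0,0,0],
  [0,0.006,0,0,0],
  [0,0.003,0,0,0],
])

```text
time_s: 18.8
tcp_pos: [629.8, -152.5, 107.8]
tcp_rot: [-0.017, 0.96, 0.137]
contact_force: [0.8, -2.4, 0.6]
opening: 0.1
```

```bash
python3 -c "
from h import *
lean()
snap('wrist','w10');snap('scene','s10')
P,_=wcloud('w10'); c=np.apply_along_axis(w2c,-1,P)
m=(abs(c[...,0])<45)&(c[...,1]>-100)&(c[...,1]<0)&(c[...,2]>125)&(c[...,2]<149); print('fin',m.sum(),np.percentile(c[m],[0,2,20,50,80,98,100],axis=0).round(1))
"
```

```text
lean deg 35.01 heading 7.86 jaw 98.65 jaw z -0.01 tip chest [ -9.  -87.8 130.7] tcp [ 629.8 -152.5  107.8] q [-0.55   0.19  -0.541  0.344  0.373 -0.609] F [ 0.8 -2.4  0.6] op 0.1 t 18.8
fin 3313 [[ -34.8 -100.   125. ]
 [ -32.9  -98.7  126.1]
 [ -31.3  -88.9  131.7]
 [ -29.8  -73.   138.7]
 [ -23.5  -65.5  145.1]
 [ -17.5  -60.2  148.6]
 [  -8.   -58.6  149. ]]
```

View pics/w10.png

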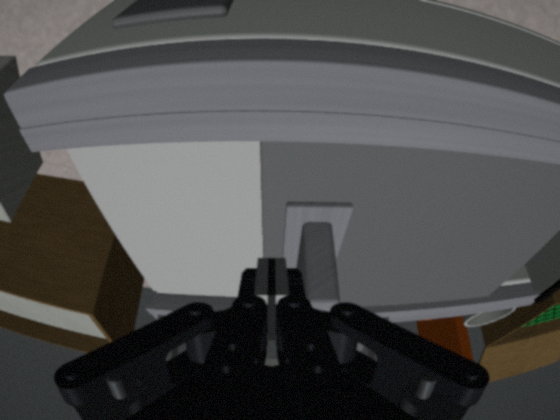

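View pics/s10.png

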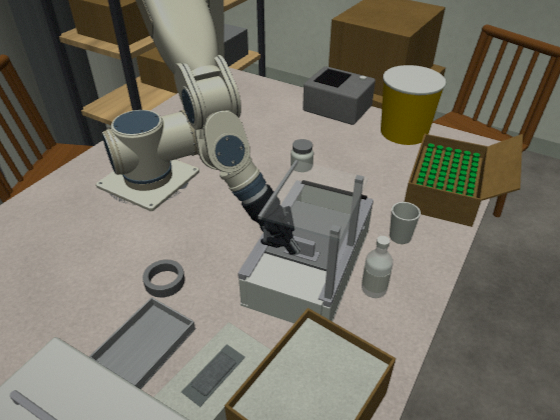

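The hatch is sliding with the grip pushed at about 2.5 N. The catch should start in about 49 mm and home is in about 61 mm.

apply_moves([
  [0,0.004,0,0,0],
  [0,0.007,0,0,0],
  [0,0.008,0,0,0],
  [0,0.008,0,0,0],
  [0,0.008,0,0,0],
  [0,0.006,0,0,0],
  [0,0.003,0,0,0],
  [0,0,0,0,0],
])

```text
time_s: 19.9
tcp_pos: [623.2, -108.9, 107.4]
tcp_rot: [-0.016, 0.959, 0.139]
contact_force: [0.0, -0.6, -0.5]
opening: 0.2
```

```bash
python3 -c "
from h import *
lean()"
```

```text
lean deg 35.03 heading 7.94 jaw 98.68 jaw z -0.009 tip chest [ -9.3 -43.7 130.3] tcp [ 623.2 -108.9  107.4] q [-0.476  0.157 -0.59   0.304  0.337 -0.54 ] F [ 0.  -0.6 -0.5] op 0.2 t 19.9
```

Now slowly into the catch.

apply_moves([
  [0,0.0025,0,0,0],
  [0,0.0025,0,0,0],
  [0,0.0015,0,0,0],
  [0,0.001,0,0,0],
])

```text
time_s: 20.4
tcp_pos: [622.4, -103.1, 107.5]
tcp_rot: [-0.02, 0.96, 0.133]
contact_force: [1.4, -9.0, -1.8]
opening: -0.1
```

apply_moves([
  [0,0.001,0,0,0],
  [0,0.001,0,0,0],
  [0,0.001,0,0,0],
])

```text
time_s: 20.78
tcp_pos: [622.1, -101.4, 107.5]
tcp_rot: [-0.023, 0.96, 0.129]
contact_force: [1.5, -12.5, -3.2]
opening: -0.4
```

```bash
python3 -c "
from h import *
lean()"
```

```text
lean deg 35.01 heading 7.38 jaw 98.45 jaw z -0.013 tip chest [ -9.3 -36.  130.4] tcp [ 622.1 -101.4  107.5] q [-0.459  0.15  -0.599  0.294  0.324 -0.523] F [  1.5 -12.5  -3.2] op -0.4 t 20.775
```

apply_moves([
  [0,0.001,0,0,0],
  [0,0.001,0,0,0],
  [0,0.001,0,0,0],
])

```text
time_s: 21.15
tcp_pos: [621.5, -97.5, 107.4]
tcp_rot: [-0.02, 0.96, 0.132]
contact_force: [1.7, -6.6, -1.8]
opening: 0.4
```

apply_moves([
  [0,0.001,0,0,0],
  [0,0.001,0,0,0],
  [0,0.001,0,0,0],
])

```text
time_s: 21.52
tcp_pos: [620.9, -93.0, 107.4]
tcp_rot: [-0.016, 0.959, 0.138]
contact_force: [-0.2, -1.6, 1.2]
opening: 0.2
```

apply_moves([
  [0,0.001,0,0,0],
  [0,0,0,0,0],
])

```text
time_s: 21.78
tcp_pos: [620.6, -92.1, 107.2]
tcp_rot: [-0.017, 0.96, 0.137]
contact_force: [0.1, -2.1, 0.7]
opening: -0.0
```

```bash
python3 -c "
from h import *
lean(); snap('wrist','w11'); snap('scene','s11'); snap('top','t11')
for n in('w11','s11'):
  P,_=(wcloud if n[0]=='w' else cloud)(n); c=np.apply_along_axis(w2c,-1,P)
  m=(abs(c[...,0]-15)<30)&(c[...,1]>-60)&(c[...,1]<40)&(c[...,2]>135)&(c[...,2]<149); print('fin',m.sum(),np.percentile(c[m],[0,2,20,50,80,98,100],axis=0).round(1)) if m.sum() else 0
P,_=cloud('t11'); c=np.apply_along_axis(w2c,-1,P)
m=(abs(c[...,0])<85)&(c[...,1]>-180)&(c[...,1]<200)&(c[...,2]>104)&(c[...,2]<111);print('panel',np.percentile(c[m],[0,1,50,99,100],axis=0).round(1))
"
```

```text
lean deg 35.02 heading 7.84 jaw 98.64 jaw z -0.01 tip chest [ -9.5 -26.7 130.2] tcp [620.6 -92.1 107.2] q [-0.445  0.145 -0.607  0.289  0.321 -0.511] F [ 0.1 -2.1  0.7] op -0.0 t 21.775
fin 36 [[-14.4 -42.6 135.5]
 [-14.2 -41.8 135.7]
 [-11.1 -40.  136.8]
 [ -8.  -36.6 140. ]
 [ -3.4 -33.  144.6]
 [ -0.8 -25.  149. ]
 [ -0.8 -24.6 149. ]]
panel [[ -79.5 -174.9  104. ]
 [ -78.1   14.2  104.1]
 [   2.5   95.4  107.5]
 [  81.2  171.5  110.8]
 [  83.6  173.3  111. ]]
```

View pics/s11.png

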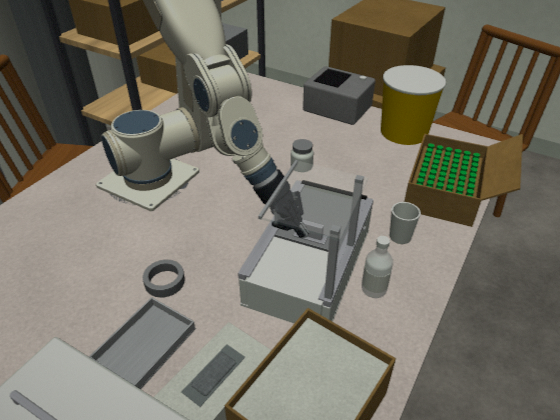

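View pics/w11.png

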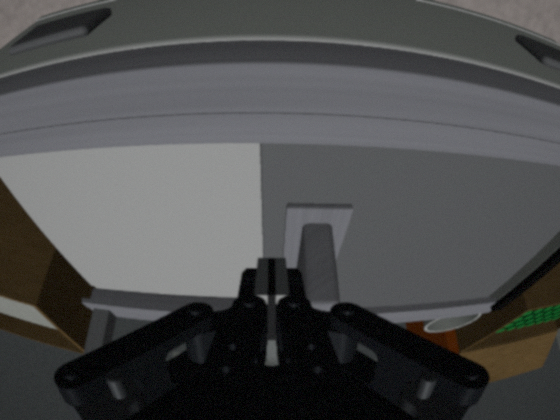

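The hatch is past the catch and the leading edge is near 172–173. I'll press gently until the end stop answers.

apply_moves([
  [0,0.0007,0,0,0],
  [0,0.0005,0,0,0],
])

```text
time_s: 22.18
tcp_pos: [620.6, -92.1, 107.3]
tcp_rot: [-0.02, 0.96, 0.133]
contact_force: [0.4, -8.3, -1.4]
opening: -0.4
```

apply_moves([
  [0,0.0005,0,0,0],
  [0,0.0005,0,0,0],
])

```text
time_s: 22.42
tcp_pos: [620.6, -92.1, 107.3]
tcp_rot: [-0.022, 0.96, 0.129]
contact_force: [1.2, -12.4, -3.0]
opening: -0.2
```

The TCP stays at y −92.1 while the force rises, so the hatch is on the stop. One more light press, then I'll back off and retreat along the tool axis.

apply_moves([
  [0,0.001,0,0,0],
  [0,0,0,0,0],
])

```text
time_s: 22.68
tcp_pos: [620.6, -92.1, 107.3]
tcp_rot: [-0.025, 0.96, 0.126]
contact_force: [0.6, -15.9, -3.3]
opening: -0.3
```

apply_moves([
  [0,-0.003,0,0,0],
  [0,-0.006,0,0,0],
  [0,-0.01,0,0,0],
  [0,0,0,0,0],
  [-0.03,0,0,0,0],
  [-0.05,0,0,0,0],
  [-0.06,0,0,0,0],
  [-0.06,0,0,0,0],
  [0,0,0,0,0],
])

```text
time_s: 23.8
tcp_pos: [509.1, -124.4, 275.9]
tcp_rot: [-0.026, 0.954, 0.128]
contact_force: [-0.1, -0.2, -0.5]
opening: 0.2
```

```bash
python3 -c "
from h import *
lean(); snap('wrist','w12'); snap('scene','s12'); snap('top','t12')
P,_=wcloud('w12'); c=np.apply_along_axis(w2c,-1,P)
m=(abs(c[...,0])<45)&(c[...,1]>-60)&(c[...,1]<40)&(c[...,2]>125)&(c[...,2]<149); print('fin',m.sum(),np.percentile(c[m],[0,2,20,50,80,98,100],axis=0).round(1))
for n in('t12','s12'):
  P,_=cloud(n); c=np.apply_along_axis(w2c,-1,P)
  m=(P[...,0]>430)&(P[...,0]<740)&(P[...,1]>-270)&(P[...,1]<170)&(P[...,2]>112)&(P[...,2]<123);print(n,'rails',cv2.minAreaRect(P[m][:,:2].astype(np.float32)))
  m=(abs(c[...,0])<85)&(c[...,1]>-180)&(c[...,1]<200)&(c[...,2]>104)&(c[...,2]<111);print('panel',np.percentile(c[m],[0,1,50,99,100],axis=0).round(1))
  m=(abs(c[...,0])<30)&(c[...,1]>-60)&(c[...,1]<40)&(c[...,2]>125)&(c[...,2]<158);print('fin',m.sum(),np.percentile(c[m],[0,2,20,50,80,98,100],axis=0).round(1)) if m.sum() else 0
"
```

```text
lean deg 35.33 heading 7.35 jaw 98.55 jaw z -0.015 tip chest [-124.6  -42.6  298.7] tcp [ 509.1 -124.4  275.9] q [-0.66  -0.152 -0.425  0.835  0.423 -0.713] F [-0.1 -0.2 -0.5] op 0.2 t 23.8
fin 314 [[-32.9 -12.  125.1]
 [-32.1 -12.  125.4]
 [-31.2 -11.8 130.4]
 [-30.4  -8.  137.5]
 [-11.8  -2.2 144.4]
 [ 21.    1.6 148.4]
 [ 24.1   2.2 148.9]]
t12 rails ((610.3609619140625, -65.95533752441406), (220.82249450683594, 370.45574951171875), 8.313478469848633)
panel [[-79.5 -31.  104. ]
 [-78.  -26.2 104.2]
 [ -9.2  87.  107.5]
 [ 81.  171.5 110.9]
 [ 83.1 173.2 111. ]]
fin 24 [[-30.  -10.2 133.3]
 [-29.9 -10.1 135.6]
 [-29.4  -7.9 149. ]
 [-26.3  -4.1 151.9]
 [-22.7   0.  153.3]
 [-20.3   1.9 154.8]
 [-20.1   2.  155.3]]
s12 rails ((610.353271484375, -67.75025939941406), (220.72259521484375, 374.7198181152344), 8.112597465515137)
panel [[ -83.  -174.4  104. ]
 [ -82.   -35.5  104.3]
 [ -14.6  -20.5  108.2]
 [  78.3   70.3  110.8]
 [  78.7  177.   111. ]]
fin 19 [[-27.7 -15.7 125. ]
 [-27.1 -15.6 125.1]
 [-19.6 -14.9 125.2]
 [ -4.4 -13.8 126. ]
 [ 11.2 -12.5 126.5]
 [ 24.8 -11.6 127.5]
 [ 26.  -11.5 127.5]]
```

View pics/s12.png

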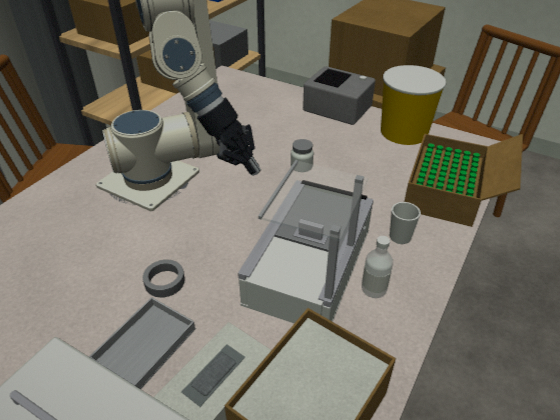

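View pics/w12.png

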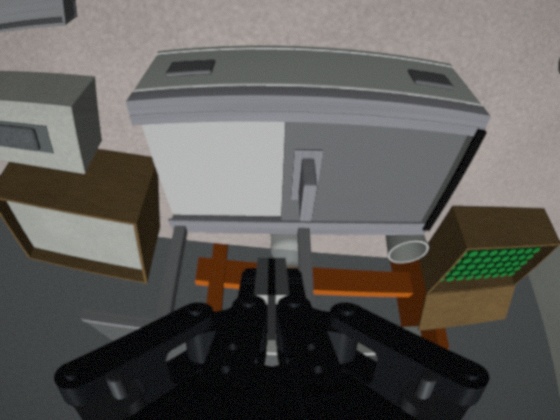

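The fin spans chest y −12 to +2, so its centre is at −5, which is home. The chest hasn't moved (610.4, −66.0 now, against 610.2, −65.9 before) and the robot is clear. I'm handing in.

```bash
python3 -c "
from h import *
a=cloud('top0')[0][...,2];b=cloud('t12')[0][...,2]
for n,(u0,u1,v0,v1) in dict(canister=(125,165,255,290),cup=(185,217,122,160),tape=(332,376,270,312),tray=(370,445,235,288),glove=(368,450,165,220),sanit=(255,285,115,150)).items():
  print(n,(abs(a-b)[v0:v1,u0:u1]>15).sum())
print(r.sign_off())"
```

```text
canister 0
cup 0
tape 934
tray 0
glove 0
sanit 0
the job is handed in; nothing more can be done
None
```

The carrier stands upright in the chest's bay and the hatch is fully home against the frame. I handed the job in at about 24 s of the 58 s allowed.

**Carrier:** I pinched it by its bar, lowered it in small steps until the force showed the floor carrying it, then let go. My first grasp closed just above the bar. Depth showed the real fingertips about 28 mm short of the reported TCP, so I corrected for that from then on.

**Leaning the tool:** The moves cannot lean the tool directly. I got the 35° lean under the guard by driving joint 4 against the end of its range, as reported in its readings. The arm kept that lean afterwards.

**Hatch:** I pushed it by its grip with the fingers shut. It needed 2–3 N along the track, peaked at about 12.5 N in the catch readings, and I pressed about 16 N on the stop.

**Last checks:**
- **Hatch:** the grip spans chest y −12 to +2, so its centre is at −5 mm, which is home. The TCP did not move while I pressed on the stop.
- **Chest:** its centre and angle agree with the first measurement to within about 0.2 mm and 0.1°.
- **Loose things:** the depth comparison for the canister, cup, sanitiser, glove box and tray shows no change.
- **Tape:** this check disagreed. The before/after depth in the top view differed there, most likely because the arm was in front of it. In the scene picture the tape is at the same pixels as at the start.
- **Carrier:** I did not see it again after the hatch closed over it, but it stood upright before that and the hatch met no unexpected resistance.

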